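# Hold a power module against the sprung stop of a printer assembly jig

## Robot

A 6-joint arm with a two-finger parallel gripper is mounted at the origin on the work surface. World frame = base frame: x ahead of the robot, y to its left, z up, the work surface at z = 0. Lengths are in mm, angles in rad, forces in N, time in s.
With the tool pointing down it reaches from about 275 to 750 mm from the base axis. Payload 10.2 kg.
Tool frame: the origin (TCP) lies between the finger pads; the fingertips stand 22 mm ahead of it and the grasp point (between the pads) lies 3 mm ahead of it (ctrl.nose_length is the distance from the TCP to the fingertips, in mm); y points along the fingers, z is the direction in which the jaws open and shut, and the axes are right-handed (so a half turn about y gives the same grasp; the last joint's range is limited). The gripper opens to 85 mm and grips with 20 to 120 N. Pads are 22 mm wide; open, the fingers measure 114 mm over their backs; the gripper's body (76 mm by 85 mm) begins 54 mm behind the grasp point. The pads swing forward as they close: fully open they stand 13 mm farther back than shut.
Start: joints at [0.935, 0.313, 1.498, -0, 1.331, -0.223], TCP at [210.63, 480.901, 253.294] pointing down, gripper open.
Joint ranges: [-2.94, 2.94], [-0.97, 2.17], [0.19, 2.56], [-1.23, 4.37], [0.02, 3.11], [-2.88, 2.88]. Speed limits (rad/s): [2.39, 2.39, 3.01, 3.14, 3.14, 3.14].

## Interface

Orientations are given as a unit quaternion [w, x, y, z].
In Python, from rig import ctrl, eyes, models gives the robot as it stands.
- The arm moves only by the shell command python3 -m crank 'ROWS' [FORCE]. ROWS is JSON, a list of rows, each an object with "dp": the shift along the tool's x, y, z in mm, a list of three; "roll": the turn about the tool's y in rad; "gripper": the closure in counts, from 0 (fully open) to 255 (shut). A call has 1 to 10 rows; each row is the pose to reach, as a shift and turn from the pose commanded when the call began, along the tool's axes at that moment; what a row does not reach only later rows make up. A row lasts 1/12 s, in which the tool goes at most 41.7 mm and 7.16 degrees, less where a joint would pass 70% of its speed; a pose out of reach is approached as far as the arm can. A call with a gripper value outside its range is refused whole. The fingers move at their own pace and stop on an object; FORCE is the grip in N (left out, the last holds). Time passes only in rows, so rows that repeat a pose let the fingers close. It gives the time, the measured TCP pose, the force and the opening at its end, in the units of the state.
- ctrl.sense(): the state, without advancing time (a new reading comes with each control period).
- eyes.capture(name): name is "side" or "top"; returns a dict with "color" (420x560x3 uint8, red, green, blue), "fx", "fy", "cx", "cy" (pixels), "distortion" ([k1, k2, p1, p2, k3] as OpenCV has them; the pictures are not rectified), "R" (3x3) and "t" (3): a world point X has camera coordinates R X + t. Camera axes: x right, y down, z forward; pixel columns grow to the right and rows downward; lengths in mm; the calibration is good to about 2 mm. A picture is of the moment at which its call begins. There is no depth.
- ctrl.finish_job(): hands the job in, once; it reports no verdict.
Trained networks look in a picture, given as the dict that the camera call returned (one of the last four; its "shot" number tells which), for a name from the list of things; names that differ only in an ending like _2 or _b are one class to them, and where a whole thing is asked for, a point or a joint stands for the part that bears it (a point fixed in the world has none). Each returns a list of dicts, best first, with "confidence" (0 to 1); they miss things now and then, are a little off and sometimes report something else, mostly with a low value. They report only what shows in the picture. A call takes as long as a camera call. They do not tell look-alikes from the thing itself.
- models.spot_in(picture, label): "extent" ([centre column, centre row, width, height] in pixels, round what is visible of it).
- models.spot_point(picture, label): "centre" ([column, row] in pixels: a listed point, or the origin of a listed thing).
The state is a dict: "time_s": time; "joints": joint angles; "dq": joint speeds; "tau": joint torques, N m; "eef_pos": TCP position; "ee_rot": TCP orientation; "force": force on the tool from outside, world axes, zero at the start; "wrist_torque": the same for the moment, N m; "grip_width": opening from 0.0 (shut) to 1.0 (fully open).
Only numpy, scipy, OpenCV 4.12 (cv2) and the standard library are available. Lean on these libraries where they do the work, as an engineer would, in place of code of your own. Each camera call takes 0.05 s, during which the arm holds its last target. There are 200 camera calls.

## Task

Lay the orange insulating sheet flat and centred on the bare aluminium plate of the jig, behind the blue strip and with its upright rib at the end away from the sprung stop, and let go of it; then set (do not drop) the power module wholly on the sheet, square to and centred on the stop, with its black mounting block towards the stop. Act as a third hand for the colleague who will screw it on: push the module along the sheet, block first, against the stop until the needle stays in the green band, never into the red, and finish the program while still holding it there with that steady push. Leave the bolt tray and the green printed model where they are.

Things in the scene. Friction and masses are not known exactly. Their poses are not given: they have to be found in the camera images.
- jig: Fixed jig; origin on the table, x points towards its sprung stop, z up. Dark steel bed 300 x 150 x 10 mm (x -130 to +170). On it the aluminium plate: x -120 to +60, y -62 to +62, top 18 mm above the table. Black stop housing: x +106 to +168, 100 mm wide, top 62 mm above the table. The pressed module ends with its origin about 2 mm on the +x side of the jig's, same x direction.
- sheet_place (a point): Point on top of the aluminium plate, 20 mm on the -x side of the jig's origin, 18 mm above the table: where the middle of the sheet's underside belongs, its x along the jig's x (10 mm off does no harm). The blue strip, jig x +60 to +65, 5 mm above the plate, lies across y 5 mm ahead of the sheet's front edge then.
- stop (a joint): How far the sprung stop plate is pushed in along the jig's +x, m: 0 free, 0.024 hard end. Spring 800 N/m, no preload. Green band: 0.008 to 0.016 (6.4 to 12.8 N; aim for 0.012, 9.6 N); red from 0.020. The needle, a black crossbar over the coloured scale on the housing's top, moves with the plate.
- stop_face (a point): Middle of the stop plate's face that the module presses on; moves with the plate. The face is 80 mm wide (jig y) and 34 mm tall, 34 to 68 mm above the table, and looks to the jig's -x; free, it stands at +70 mm of jig x.
- sheet: Loose stiff orange insulating sheet, 150 x 90 x 5 mm (x, y, z), 80 g, lying flat on the table. Origin: centre of its underside. On its -x end stands an upright rib, 10 mm thick (x -75 to -65), 60 mm long in y, top 40 mm above the underside: the place to grip it, from above.
- sheet_rib (a point): Middle of the rib of the sheet, 30 mm above the sheet's underside, 70 mm on the -x side of its middle.
- module: Loose power module, 0.25 to 0.4 kg: aluminium box 90 x 56 x 45 mm (x, y, z) with slots in its top; origin: centre of the box's underside. From its +x end a black mounting block sticks out 35 mm (x +45 to +80), 40 mm wide, 18 to 38 mm above the underside. Grip it from above across its 56 mm width.
- module_face (a point): Middle of the end face of the module's black mounting block (two brass inserts): 80 mm ahead of the module's origin in its x, 28 mm up. This face goes against the stop.
- bolt_tray: Bystander: small blue tray of bolts, 80 x 60 x 25 mm, origin at the centre of its underside. Leave alone.
- print_model: Bystander: green printed model, 44 mm across, 52 mm tall, origin at the centre of its underside. Leave alone.
Things that resemble listed ones, but are neither listed nor needed, are in the scene too. Of the things like the module, leave any that is pink; of the rest the larger one is meant. Several things have the shape of the sheet; the one meant has the colours described above.

How it is judged:
By the outcome, as a careful person would: the job done as asked, in the order asked, and still so for the second after the job is handed in, while the arm keeps its last pose, push and grip.
It also fails if it takes over 70 s, if anything falls off the work surface, if the arm or the gripper's body presses on something with over 40 N, if the wrist force passes 120 N, or if a joint passes its speed limit or range.

## Working session

There is one attempt and no reset: what is moved stays moved. The work goes in short steps, Python scripts to look and compute and a shell command to move; the robot and the scene stay as the last step left them, time stands still between calls to the robot, and variables do not carry over. Pictures are saved under pics/ and viewed, about 8 in all and at most 12, crops included, and the job is handed in when it is done.

```bash
ls; mkdir -p pics; cat > h.py <<'E'
import cv2,numpy as np
from rig import ctrl,eyes,models
from scipy.spatial.transform import Rotation as Ro
def K(p): return np.array([[p['fx'],0,p['cx']],[0,p['fy'],p['cy']],[0,0,1]]),np.array(p['distortion'],float)
def save(p,n,crop=None,s=1):
    im=p['color'][:,:,::-1]
    if crop: im=im[crop[1]:crop[3],crop[0]:crop[2]]
    cv2.imwrite('pics/'+n,cv2.resize(im,None,fx=s,fy=s,interpolation=cv2.INTER_CUBIC))
def toz(p,uv,z):
    k,d=K(p);u=cv2.undistortPoints(np.array(uv,float).reshape(-1,1,2),k,d).reshape(-1,2)
    R=np.array(p['R']);t=np.array(p['t']).ravel();c=-R.T@t
    r=np.c_[u,np.ones(len(u))]@R
    return c+r*((z-c[2])/r[:,2])[:,None]
def proj(p,X):
    k,d=K(p);return cv2.projectPoints(np.array(X,float).reshape(-1,1,3),cv2.Rodrigues(np.array(p['R'],float))[0],np.array(p['t'],float),k,d)[0].reshape(-1,2)
def tri(ps,uvs):
    A=[];
    for p,uv in zip(ps,uvs):
        k,d=K(p);u=cv2.undistortPoints(np.array(uv,float).reshape(-1,1,2),k,d).reshape(2)
        P=np.c_[np.array(p['R']),np.array(p['t']).ravel()];A+=[u[0]*P[2]-P[0],u[1]*P[2]-P[1]]
    v=np.linalg.svd(np.array(A))[2][-1];return v[:3]/v[3]
def axes():
    s=ctrl.sense();w,x,y,z=s['ee_rot'];return s,Ro.from_quat([x,y,z,w]).as_matrix()
E
python3 - <<'E'
from h import *
P={n:eyes.capture(n) for n in('top','side')}
save(P['top'],'t0.png',s=1.4);save(P['side'],'s0.png',s=1.4)
H={'jig':0,'sheet_place':18,'stop_face':51,'sheet':0,'sheet_rib':30,'module':0,'module_face':28,'bolt_tray':0,'print_model':0}
for l,z in H.items():
  for n in P:
    for d in models.spot_point(P[n],l):
      if d['confidence']>.2: print(l,n,np.round(d['centre']),round(d['confidence'],2),np.round(toz(P[n],d['centre'],z)[0]))
s,R=axes();print(s,R.round(3),ctrl.nose_length)
for n in P: print(n,(-np.array(P[n]['R']).T@np.array(P[n]['t']).ravel()).round(),P[n]['fx'])
E
```

```text
pics
jig top [302. 185.] 0.68 [605. -25.   0.]
jig side [317. 232.] 0.56 [596. -22.  -0.]
sheet_place top [297. 192.] 0.78 [580. -11.  18.]
sheet_place top [190. 225.] 0.51 [489. 309.  18.]
sheet_place side [313. 230.] 0.95 [578. -27.  18.]
sheet_place side [343. 329.] 0.21 [ 510. -324.   18.]
stop_face top [303. 159.] 0.81 [673. -31.  51.]
stop_face side [344. 212.] 0.82 [673. -27.  51.]
sheet top [250. 270.] 0.88 [354. 134.   0.]
sheet top [130. 220.] 0.73 [512. 502.   0.]
sheet top [190. 226.] 0.61 [488. 315.   0.]
sheet side [226. 137.] 0.94 [499. 506.  -0.]
sheet side [218. 221.] 0.91 [354. 123.   0.]
sheet side [242. 172.] 0.87 [487. 299.   0.]
sheet side [220. 174.] 0.64 [418. 322.   0.]
sheet_rib top [242. 245.] 0.88 [424. 155.  30.]
sheet_rib top [195. 246.] 0.74 [423. 291.  30.]
sheet_rib top [126. 237.] 0.72 [454. 498.  30.]
sheet_rib side [222. 174.] 0.83 [418. 283.  30.]
sheet_rib side [306. 160.] 0.73 [684. 245.  30.]
sheet_rib side [212. 138.] 0.68 [441. 474.  30.]
sheet_rib side [237. 196.] 0.56 [428. 167.  30.]
module top [412. 265.] 0.77 [ 356. -344.    0.]
module t
[... 850 characters left out ...]
'dq': array([-7.59608460e-05, -1.43376996e-04,  1.45150722e-03, -4.65071124e-04,
        3.49188806e-04,  6.87605704e-04]), 'tau': array([ 3.56064311e-04, -4.12171483e+01, -2.59898490e+01, -2.48376609e-04,
        5.15590509e-04,  3.32772785e-06]), 'eef_pos': array([210.65635376, 480.89146742, 253.30649936]), 'ee_rot': array([ 0.69211118, -0.6920825 ,  0.14490516, -0.14493593]), 'force': array([ 0.04807203, -0.23616013,  0.1026295 ]), 'wrist_torque': array([ 0.00411894, -0.03368335, -0.03468589]), 'grip_width': 1.0006814146478238} [[ 0.916  0.     0.401]
 [-0.401  0.     0.916]
 [ 0.    -1.     0.   ]] 22.0
top [ 303.   27. 1170.] 396.0888523083973
side [ 196. -703.  863.] 419.35580287349245
```

View pics/t0.png

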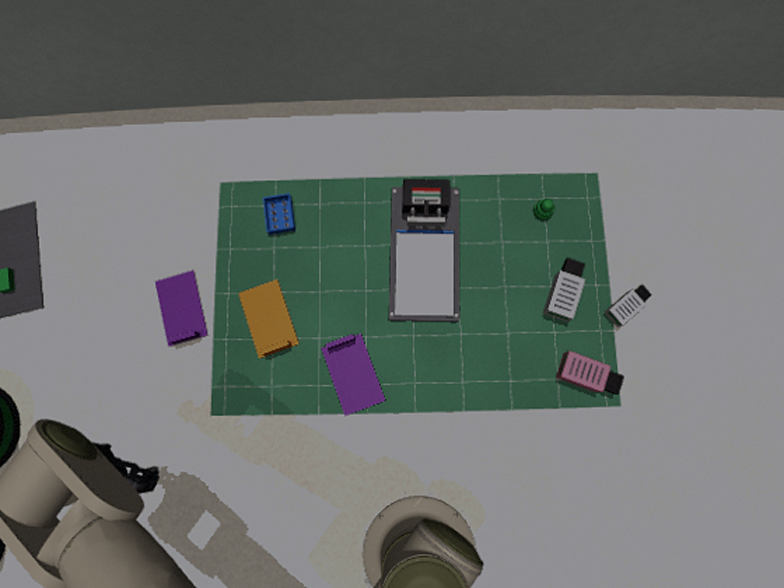

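View pics/s0.png

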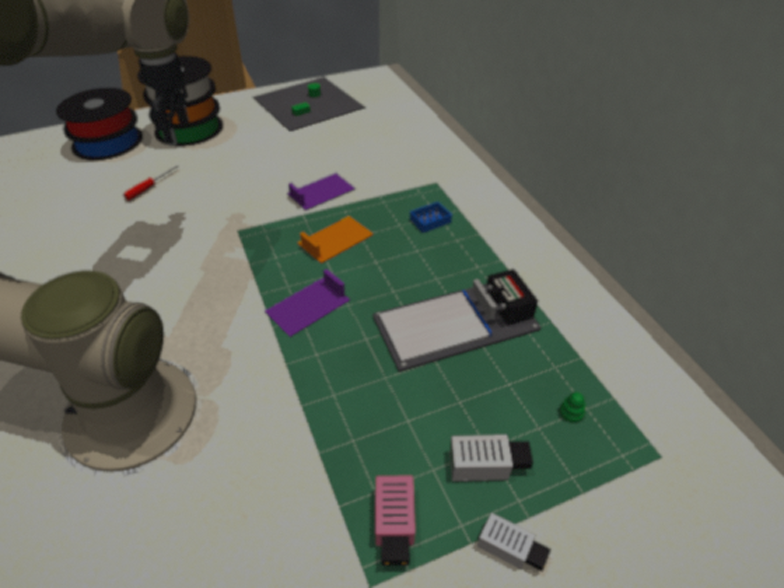

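The views show, in original top pixels:
- **Sheet-shaped:** orange (191,227), purple (130,220), purple (252,267). I choose the orange one.
- **Module-like:** large white (404,208), small white (449,218), pink (421,266). I choose the large white one.
- **Jig:** about (303,190), with the stop towards +x.

Next I check close, rectified crops.

```bash
cat >> h.py <<'E'
def rect(p,cx,cy,z,h=110,s=3):
    # metric picture: right=-y, up=+x, s px/mm
    g=np.arange(2*h*s)/s-h
    Y,X=np.meshgrid(cy-g,cx-g); 
    uv=proj(p,np.c_[X.ravel(),Y.ravel(),np.full(X.size,z)]).astype(np.float32)
    return cv2.remap(p['color'],uv[:,0].reshape(X.shape),uv[:,1].reshape(X.shape),cv2.INTER_CUBIC)[:,:,::-1].copy()
def blob(p,fn,z,cx,cy,h):
    im=rect(p,cx,cy,z,h,3);m=fn(im.astype(int)).astype(np.uint8)
    m=cv2.morphologyEx(m,cv2.MORPH_CLOSE,np.ones((13,13)));m=cv2.morphologyEx(m,cv2.MORPH_OPEN,np.ones((9,9)))
    c=max(cv2.findContours(m,0,2)[0],key=cv2.contourArea)
    b=cv2.boxPoints(cv2.minAreaRect(c));w=np.c_[cx+h-b[:,1]/3,cy+h-b[:,0]/3]
    e=[w[1]-w[0],w[2]-w[1]];e.sort(key=lambda v:-np.hypot(*v))
    return w.mean(0),[np.hypot(*v) for v in e],np.degrees(np.arctan2(e[0][1],e[0][0])),w,cv2.drawContours(im,[b.astype(int)],0,(0,0,255),1)
E
python3 - <<'E'
from h import *
p=eyes.capture('top')
org=lambda a:(a[:,:,2]>a[:,:,0]+60)&(a[:,:,1]>a[:,:,0]+30)
wht=lambda a:(a.min(2)>125)
out=[]
for n,fn,z,x,y,h in[('sheet',org,5,488,310,110),('plate',wht,18,580,-25,110),('mod',wht,45,510,-318,80)]:
  c,e,a,w,im=blob(p,fn,z,x,y,h);print(n,c.round(1),np.round(e,1),a.round(1),w.round().tolist());out.append(cv2.resize(im,(400,400)))
out[0:0]=[];cv2.imwrite('pics/r1.png',cv2.resize(np.hstack(out),(798,266)) if 0 else np.vstack([np.hstack(out[:2])]))
cv2.imwrite('pics/r2.png',out[2])
E
```

```text
sheet [484.4 310.1] [150.5  90. ] -160.9 [[541.0, 377.0], [570.0, 292.0], [428.0, 243.0], [399.0, 328.0]]
plate [570.3 -26.6] [178.7 122.4] -2.5 [[484.0, 39.0], [662.0, 31.0], [657.0, -92.0], [478.0, -84.0]]
mod [ 512.5 -319.2] [88.6 54.6] -21.7 [[481.0, -277.0], [564.0, -310.0], [544.0, -361.0], [461.0, -328.0]]
```

View pics/r1.png

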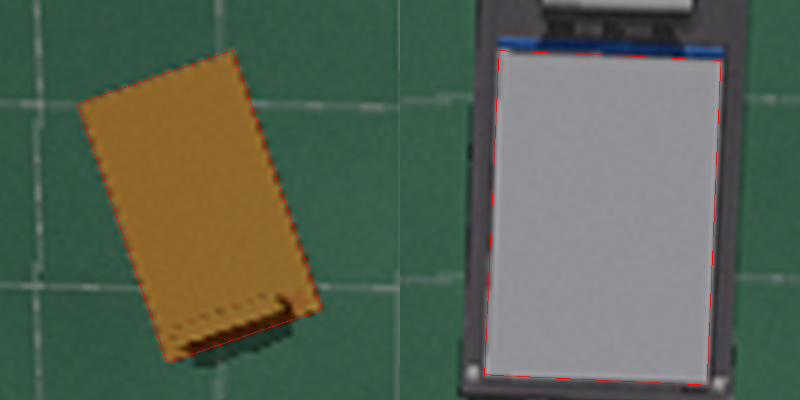

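View pics/r2.png

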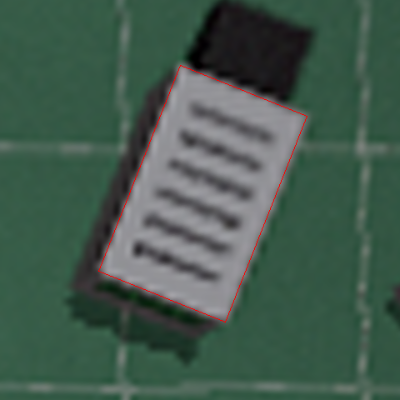

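The rectified crops show the orange sheet with its rib at the near end. The bare plate's edges fit 178.7x122.4 mm, with the blue strip ahead of them. The large white module (88.6x54.6 mm top) has its black block pointing up and right. All three fitted boxes match the nominal sizes, so these are the right objects. Next I move above the rib.

```bash
cat >> h.py <<'E'
JA=-2.5
def J(x,y=0,o=(600.3,-27.9)): a=np.radians(JA);c,s=np.cos(a),np.sin(a);return o[0]+c*x-s*y,o[1]+s*x+c*y
def go(x,y,z,ja):
    s,R=axes();cur=np.degrees(np.arctan2(R[1,2],R[0,2]));d=(ja-cur+180)%360-180
    print('pos',s['eef_pos'].round(1),'jaw',cur.round(2),'dp',(R.T@(np.array([x,y,z])-s['eef_pos'])).round(1),'roll',round(-np.radians(d),4),'F',s['force'].round(1),'w',round(s['grip_width'],3),'t',s['time_s'],'tilt',R[2].round(3))
E
python3 -c "
from h import *
go(418.2,287.2,140,19.1)"
```

```text
pos [210.6 480.9 253.3] jaw 66.35 dp [267.9 113.3 -94.2] roll 0.8246 F [-0.3  0.5 -0.4] w 0.999 t 1.05 tilt [-0. -1. -0.]
```

```bash
python3 -m crank '[{"dp":[268,113,-94],"roll":0.825,"gripper":0},{"dp":[268,113,-94],"roll":0.825,"gripper":0},{"dp":[268,113,-94],"roll":0.825,"gripper":0},{"dp":[268,113,-94],"roll":0.825,"gripper":0},{"dp":[268,113,-94],"roll":0.825,"gripper":0},{"dp":[268,113,-94],"roll":0.825,"gripper":0},{"dp":[268,113,-94],"roll":0.825,"gripper":0},{"dp":[268,113,-94],"roll":0.825,"gripper":0},{"dp":[268,113,-94],"roll":0.825,"gripper":0},{"dp":[268,113,-94],"roll":0.825,"gripper":0}]' 60
python3 -c "
from h import *
go(418.2,287.2,32,19.1)
p=eyes.capture('side');save(p,'s1.png',(160,100,320,260),4)
print([ (d['confidence'],d['centre']) for d in models.spot_point(p,'sheet_rib')], proj(p,[[418.2,287.2,30],[484.4,310.1,5]]))"
```

```text
time_s: 1.88
eef_pos: [418.3, 287.4, 140.4]
ee_rot: [-0.576, 0.576, -0.41, 0.41]
force: [-1.1, 0.3, -0.3]
grip_width: 0.998
pos [418.3 287.4 140.4] jaw 19.08 dp [ 1.000e-01  1.084e+02 -1.000e-01] roll -0.0003 F [-1.1  0.3 -0.3] w 0.998 t 1.8833 tilt [-0. -1. -0.]
[(0.94, [223.3, 172.3]), (0.94, [238.4, 199.5]), (0.89, [211.3, 138.2])] [[221.82422404 172.67895207]
 [240.24518282 169.36552506]]
```

View pics/s1.png

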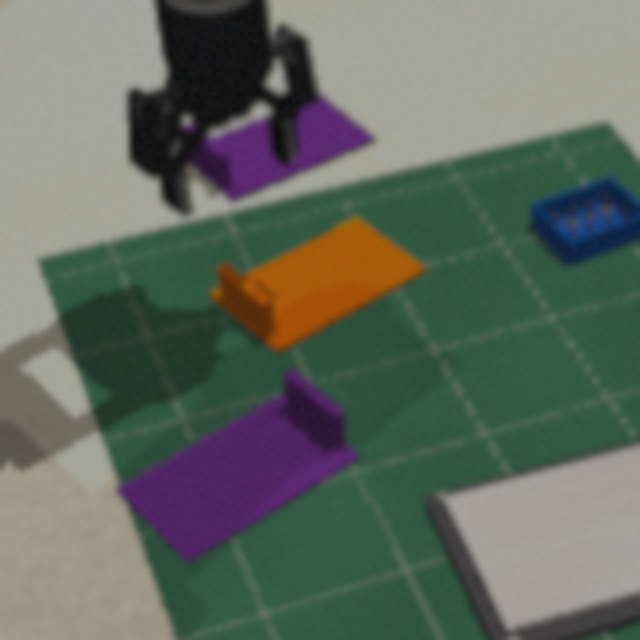

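The crop shows the gripper above the orange sheet, with the rib at about (222,172) in full-picture pixels. The network says (223,172), so they agree. I descend and grip.

```bash
python3 -m crank '[{"dp":[0,40,0],"roll":0,"gripper":0},{"dp":[0,75,0],"roll":0,"gripper":0},{"dp":[0,104,0],"roll":0,"gripper":0},{"dp":[0,104,0],"roll":0,"gripper":0},{"dp":[0,104,0],"roll":0,"gripper":255},{"dp":[0,104,0],"roll":0,"gripper":255},{"dp":[0,104,0],"roll":0,"gripper":255},{"dp":[0,104,0],"roll":0,"gripper":255},{"dp":[0,104,0],"roll":0,"gripper":255},{"dp":[0,104,0],"roll":0,"gripper":255}]' 60
python3 -m crank '[{"dp":[0,0,0],"roll":0,"gripper":255},{"dp":[0,0,0],"roll":0,"gripper":255},{"dp":[0,0,0],"roll":0,"gripper":255},{"dp":[0,0,0],"roll":0,"gripper":255}]' 60
```

```text
time_s: 2.82
eef_pos: [418.7, 287.4, 37.0]
ee_rot: [0.576, -0.576, 0.41, -0.41]
force: [-0.7, 0.7, 0.2]
grip_width: 0.144
time_s: 3.15
eef_pos: [418.8, 287.5, 37.1]
ee_rot: [0.576, -0.576, 0.41, -0.41]
force: [-1.5, -0.5, 6.9]
grip_width: 0.104
```

```bash
python3 -m crank '[{"dp":[0,-20,0],"roll":0,"gripper":255},{"dp":[0,-55,0],"roll":0,"gripper":255},{"dp":[0,-90,0],"roll":0,"gripper":255},{"dp":[0,-90,0],"roll":0,"gripper":255},{"dp":[0,-90,0],"roll":0,"gripper":255}]' 60
python3 - <<'E'
from h import *
x,y=J(-90);go(x,y,127,-2.5)
p=eyes.capture('side');save(p,'s2.png',(160,60,320,220),4)
E
```

```text
time_s: 3.57
eef_pos: [419.0, 287.5, 127.7]
ee_rot: [0.577, -0.575, 0.41, -0.411]
force: [-0.4, 0.8, -1.4]
grip_width: 0.103
pos [419.  287.5 127.7] jaw 19.08 dp [324.3   0.6 -15.5] roll 0.3767 F [-0.4  0.8 -1.4] w 0.103 t 3.5667 tilt [-0.    -1.     0.003]
```

View pics/s2.png

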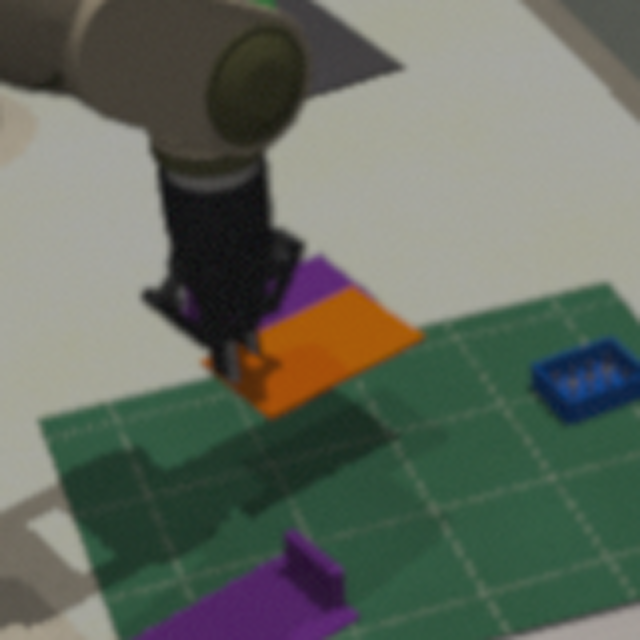

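The sheet hangs level in the gripper, with the rib held at full-picture (218,150). I carry it over to the jig.

```bash
python3 -m crank '[{"dp":[40,0,-2],"roll":0.05,"gripper":255},{"dp":[80,0,-4],"roll":0.1,"gripper":255},{"dp":[120,0,-6],"roll":0.15,"gripper":255},{"dp":[160,0,-8],"roll":0.2,"gripper":255},{"dp":[200,0,-10],"roll":0.25,"gripper":255},{"dp":[240,0,-12],"roll":0.3,"gripper":255},{"dp":[280,0,-14],"roll":0.35,"gripper":255},{"dp":[315,0,-15.5],"roll":0.377,"gripper":255},{"dp":[324.3,0,-15.5],"roll":0.377,"gripper":255},{"dp":[324.3,0,-15.5],"roll":0.377,"gripper":255}]' 60
python3 - <<'E'
from h import *
x,y=J(-90);go(x,y,58,-2.5)
p=eyes.capture('top');org=lambda a:(a[:,:,2]>a[:,:,0]+60)&(a[:,:,1]>a[:,:,0]+30)
z=127.7-37+5
c,e,a,w,im=blob(p,org,z,580,-27,130);print(c,e,a,w.round(1).tolist(),J(-20))
cv2.imwrite('pics/r3.png',cv2.resize(im,(500,500)))
E
```

```text
time_s: 4.45
eef_pos: [509.6, -26.3, 124.7]
ee_rot: [0.488, -0.489, 0.512, -0.511]
force: [-0.1, 0.7, -1.7]
grip_width: 0.103
pos [509.6 -26.3 124.7] jaw -2.71 dp [-2.3 66.7  0.8] roll -0.0037 F [-0.1  0.7 -1.7] w 0.103 t 4.45 tilt [-0.    -1.    -0.002]
[642.9151   -41.239532] [np.float32(71.144165), np.float32(20.463324)] -93.7113 [[635.0, -5.099999904632568], [655.4000244140625, -6.400000095367432], [650.7999877929688, -77.4000015258789], [630.4000244140625, -76.0999984741211]] (np.float64(580.3190355683628), np.float64(-27.027612252693277))
```

View pics/r3.png

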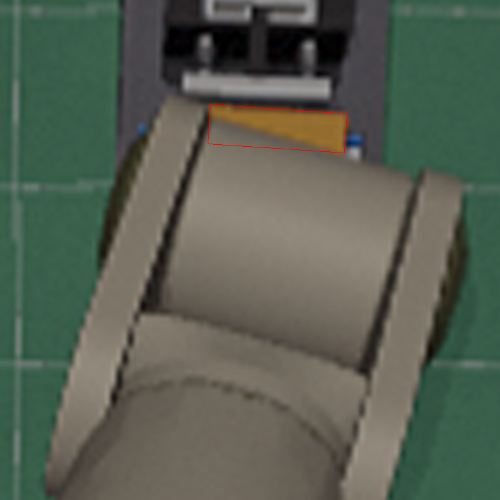

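The top view shows the sheet's front edge at about x=653, just short of the strip and stop, with its right edge at y=-78. After a 2 mm correction it will sit where it should, so I lower it.

```bash
python3 -m crank '[{"dp":[-2.3,0,-1],"roll":-0.01,"gripper":255},{"dp":[-2.3,25,-1],"roll":-0.01,"gripper":255},{"dp":[-2.3,45,-1],"roll":-0.01,"gripper":255},{"dp":[-2.3,60,-1],"roll":-0.01,"gripper":255},{"dp":[-2.3,65,-1],"roll":-0.01,"gripper":255},{"dp":[-2.3,67,-1],"roll":-0.01,"gripper":255},{"dp":[-2.3,67,-1],"roll":-0.01,"gripper":255}]' 60
python3 -m crank '[{"dp":[0,1,0],"roll":0,"gripper":255},{"dp":[0,2,0],"roll":0,"gripper":255},{"dp":[0,2,0],"roll":0,"gripper":255}]' 60
python3 - <<'E'
from h import *
x,y=J(-90);go(x,y,55,-2.5)
p=eyes.capture('side');save(p,'s3.png',(240,140,400,280),4)
E
```

```text
time_s: 5.08
eef_pos: [508.8, -21.1, 59.5]
ee_rot: [0.492, -0.492, 0.508, -0.508]
force: [0.2, 0.1, -0.7]
grip_width: 0.103
time_s: 5.33
eef_pos: [509.1, -21.9, 57.8]
ee_rot: [-0.492, 0.491, -0.508, 0.509]
force: [0.1, 0.0, -0.6]
grip_width: 0.102
pos [509.1 -21.9  57.8] jaw -1.94 dp [2.1 2.8 1.4] roll 0.0098 F [ 0.1  0.  -0.6] w 0.102 t 5.3333 tilt [ 0.    -1.     0.001]
```

View pics/s3.png

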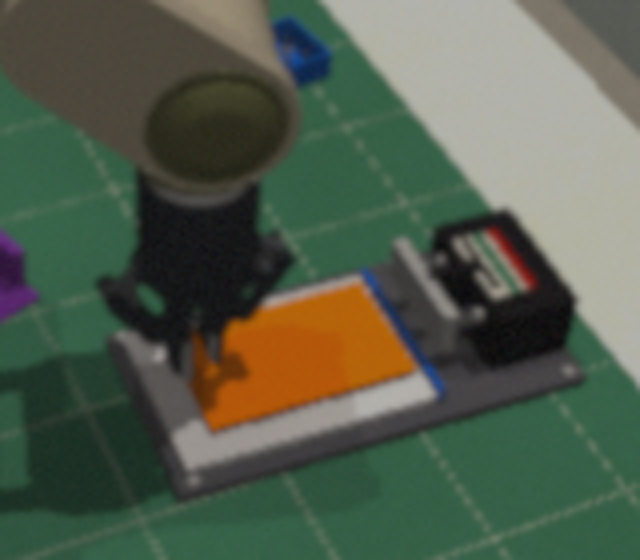

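The sheet sits just above the plate, behind the strip and slightly to +y. I shift it 2 mm, lower until it touches, and release.

```bash
python3 -m crank '[{"dp":[2,0,0],"roll":0.007,"gripper":255},{"dp":[2,1.5,0],"roll":0.007,"gripper":255},{"dp":[2,2.5,0],"roll":0.007,"gripper":255},{"dp":[2,3.2,0],"roll":0.007,"gripper":255},{"dp":[2,3.2,0],"roll":0.007,"gripper":255}]' 60; python3 -c "
from h import *
go(509,-24,55,-2.5)"
```

```text
time_s: 5.8
eef_pos: [508.9, -24.1, 55.1]
ee_rot: [-0.49, 0.49, -0.51, 0.51]
force: [-5.9, 0.2, 13.1]
grip_width: 0.105
pos [508.9 -24.1  55.1] jaw -2.35 dp [-0.1  0.1  0.1] roll 0.0026 F [-5.9  0.2 13.1] w 0.105 t 5.8 tilt [ 0. -1.  0.]
```

```bash
python3 -m crank '[{"dp":[0,-0.8,0],"roll":0,"gripper":200},{"dp":[0,-0.8,0],"roll":0,"gripper":120},{"dp":[0,-0.8,0],"roll":0,"gripper":0},{"dp":[0,-0.8,0],"roll":0,"gripper":0},{"dp":[0,-0.8,0],"roll":0,"gripper":0},{"dp":[0,-0.8,0],"roll":0,"gripper":0},{"dp":[0,-20,0],"roll":0,"gripper":0},{"dp":[0,-60,0],"roll":0,"gripper":0},{"dp":[0,-100,0],"roll":0,"gripper":0},{"dp":[0,-100,0],"roll":0,"gripper":0}]'
python3 - <<'E'
from h import *
go(512.5,-319.2,130,68.3)
E
```

```text
time_s: 6.63
eef_pos: [511.6, -24.6, 161.0]
ee_rot: [-0.492, 0.488, -0.506, 0.514]
force: [1.0, 0.6, 0.7]
grip_width: 0.996
pos [511.6 -24.6 161. ] jaw -2.33 dp [294.2  31.9  12.5] roll -1.2328 F [1.  0.6 0.7] w 0.996 t 6.6333 tilt [ 0.003 -1.     0.011]
```

```bash
python3 -m crank '[{"dp":[30,0,1],"roll":-0.124,"gripper":0},{"dp":[60,0,2],"roll":-0.248,"gripper":0},{"dp":[90,5,4],"roll":-0.372,"gripper":0},{"dp":[120,10,5],"roll":-0.496,"gripper":0},{"dp":[150,15,6],"roll":-0.62,"gripper":0},{"dp":[180,20,7],"roll":-0.744,"gripper":0},{"dp":[215,25,9],"roll":-0.868,"gripper":0},{"dp":[250,30,10],"roll":-0.992,"gripper":0},{"dp":[280,32,12],"roll":-1.116,"gripper":0},{"dp":[294.2,32,12.5],"roll":-1.233,"gripper":0}]'
python3 -m crank '[{"dp":[0,0,0],"roll":0,"gripper":0},{"dp":[0,0,0],"roll":0,"gripper":0}]'
python3 - <<'E'
from h import *
go(512.5,-319.2,40,68.3)
p=eyes.capture('side');save(p,'s4.png',(280,200,430,360),3)
org=lambda a:(a[:,:,2]>a[:,:,0]+60)&(a[:,:,1]>a[:,:,0]+30)
q=eyes.capture('top');c,e,a,w,im=blob(q,org,23,580,-27,110);print(c,e,a,J(-20))
a=np.radians(-21.7)
print(proj(p,[[512.5+80*np.cos(a),-319.2+80*np.sin(a),28],[512.5,-319.2,45]]),[(d['confidence'],d['centre']) for d in models.spot_point(p,'module_face')])
import cv2
m=cv2.resize(im,(480,480));b=cv2.imread('pics/s4.png');b=cv2.copyMakeBorder(b[:480],0,480-b[:480].shape[0],0,0,0);cv2.imwrite('pics/c4.png',cv2.resize(np.hstack([m,b]),None,fx=.85,fy=.85))
E
```

```text
time_s: 7.47
eef_pos: [508.6, -321.7, 121.2]
ee_rot: [-0.695, 0.695, -0.132, 0.132]
force: [0.6, 0.0, 0.4]
grip_width: 0.997
time_s: 7.63
eef_pos: [509.0, -318.5, 121.7]
ee_rot: [0.694, -0.694, 0.135, -0.134]
force: [-0.8, 0.3, -0.2]
grip_width: 1.002
pos [ 509.  -318.5  121.7] jaw 68.08 dp [ 3.6 81.7  0.6] roll -0.0038 F [-0.8  0.3 -0.2] w 1.002 t 7.6333 tilt [-0.001 -1.     0.   ]
[578.648    -26.276411] [np.float32(148.57715), np.float32(89.71702)] -2.4110303 (np.float64(580.3190355683628), np.float64(-27.027612252693277))
[[379.16928848 324.29663377]
 [344.42241556 321.14436781]] [(0.92, [388.9, 399.4]), (0.75, [279.6, 401.8]), (0.7, [312.4, 229.9]), (0.58, [373.6, 323.0])]
```

View pics/c4.png

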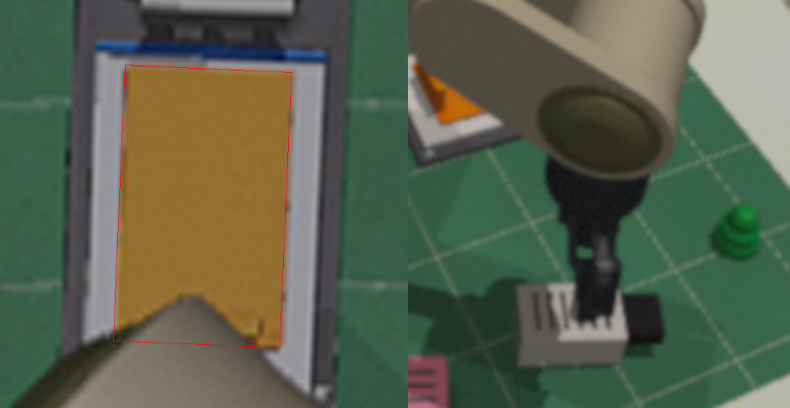

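The left crop shows the sheet flat and centred behind the strip: centre (578.6,-26.3) against (580.3,-27.0), angle -2.4° against -2.5°. The right crop shows the gripper above the big white module, clear of the pink one. I descend and grip.

```bash
python3 -m crank '[{"dp":[3.6,25,0.6],"roll":-0.004,"gripper":0},{"dp":[3.6,55,0.6],"roll":-0.004,"gripper":0},{"dp":[3.6,75,0.6],"roll":-0.004,"gripper":0},{"dp":[3.6,87,0.6],"roll":-0.004,"gripper":0},{"dp":[3.6,87,0.6],"roll":-0.004,"gripper":0},{"dp":[3.6,87,0.6],"roll":-0.004,"gripper":0},{"dp":[3.6,87,0.6],"roll":-0.004,"gripper":255},{"dp":[3.6,87,0.6],"roll":-0.004,"gripper":255},{"dp":[3.6,87,0.6],"roll":-0.004,"gripper":255},{"dp":[3.6,87,0.6],"roll":-0.004,"gripper":255}]' 60
python3 -m crank '[{"dp":[0,0,0],"roll":0,"gripper":255},{"dp":[0,0,0],"roll":0,"gripper":255},{"dp":[0,0,0],"roll":0,"gripper":255},{"dp":[0,0,0],"roll":0,"gripper":255}]' 60
python3 - <<'E'
from h import *
go(512.5,-319.2,120,68.3)
E
```

```text
time_s: 8.62
eef_pos: [513.4, -319.7, 36.8]
ee_rot: [-0.694, 0.695, -0.131, 0.133]
force: [-1.6, 1.3, 5.1]
grip_width: 0.646
time_s: 8.95
eef_pos: [513.4, -319.7, 36.8]
ee_rot: [-0.694, 0.695, -0.131, 0.133]
force: [-1.2, 0.7, 6.4]
grip_width: 0.645
pos [ 513.4 -319.7   36.8] jaw 68.52 dp [ -0.8 -83.2   0. ] roll 0.0039 F [-1.2  0.7  6.4] w 0.645 t 8.95 tilt [ 0.002 -1.    -0.001]
```

```bash
python3 -m crank '[{"dp":[0,-15,0],"roll":0,"gripper":255},{"dp":[0,-50,0],"roll":0,"gripper":255},{"dp":[0,-85,0],"roll":0,"gripper":255},{"dp":[0,-85,0],"roll":0,"gripper":255}]' 60
python3 - <<'E'
from h import *
x,y=J(-25);go(x,y,120,87.5)
p=eyes.capture('side');save(p,'s5.png',(280,180,430,360),3)
E
```

```text
time_s: 9.28
eef_pos: [514.9, -321.0, 127.3]
ee_rot: [-0.693, 0.697, -0.128, 0.135]
force: [0.8, -0.6, -1.6]
grip_width: 0.647
pos [ 514.9 -321.   127.3] jaw 68.52 dp [-51.6   5.5 295.9] roll -0.3312 F [ 0.8 -0.6 -1.6] w 0.647 t 9.2833 tilt [ 0.011 -1.    -0.004]
```

View pics/s5.png

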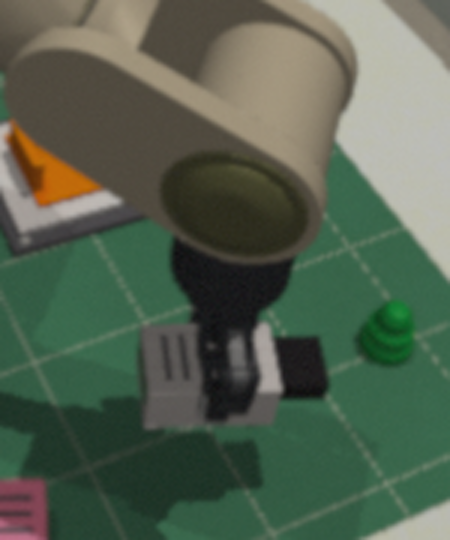

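The module is held level at full-picture (350,300), with its block forward. I carry it to the jig, slowly.

```bash
python3 -m crank '[{"dp":[-4,0,25],"roll":-0.03,"gripper":255},{"dp":[-10,0,58],"roll":-0.07,"gripper":255},{"dp":[-16,0,93],"roll":-0.11,"gripper":255},{"dp":[-22,0,128],"roll":-0.15,"gripper":255},{"dp":[-28,0,163],"roll":-0.19,"gripper":255},{"dp":[-34,0,198],"roll":-0.23,"gripper":255},{"dp":[-40,0,233],"roll":-0.27,"gripper":255},{"dp":[-46,0,265],"roll":-0.3,"gripper":255},{"dp":[-50,2,287],"roll":-0.331,"gripper":255},{"dp":[-52,5,296],"roll":-0.331,"gripper":255}]' 60
python3 -m crank '[{"dp":[0,0,0],"roll":0,"gripper":255},{"dp":[0,0,0],"roll":0,"gripper":255},{"dp":[0,0,0],"roll":0,"gripper":255}]' 60
python3 - <<'E'
from h import *
x,y=J(-25);go(x,y,62,87.5)
p=eyes.capture('top');q=eyes.capture('side')
save(q,'s6.png',(240,120,420,280),4)
for d in models.spot_point(q,'module_face')[:3]: print(d)
print(proj(q,[[*J(55),120-36.8+28]]))
E
```

```text
time_s: 10.17
eef_pos: [572.4, -21.6, 114.0]
ee_rot: [0.707, -0.707, 0.015, -0.014]
force: [0.6, 0.1, -2.3]
grip_width: 0.642
time_s: 10.42
eef_pos: [572.5, -26.0, 114.7]
ee_rot: [-0.707, 0.707, -0.016, 0.016]
force: [-0.6, -0.9, -2.8]
grip_width: 0.641
pos [572.5 -26.  114.7] jaw 87.39 dp [ 2.9 52.7 -0.7] roll -0.002 F [-0.6 -0.9 -2.8] w 0.641 t 10.4167 tilt [-0.001 -1.    -0.   ]
{'centre': [280.0, 397.6], 'confidence': 0.9}
{'centre': [387.4, 402.7], 'confidence': 0.79}
{'centre': [335.9, 201.2], 'confidence': 0.69}
[[341.71183534 198.53709711]]
```

View pics/s6.png

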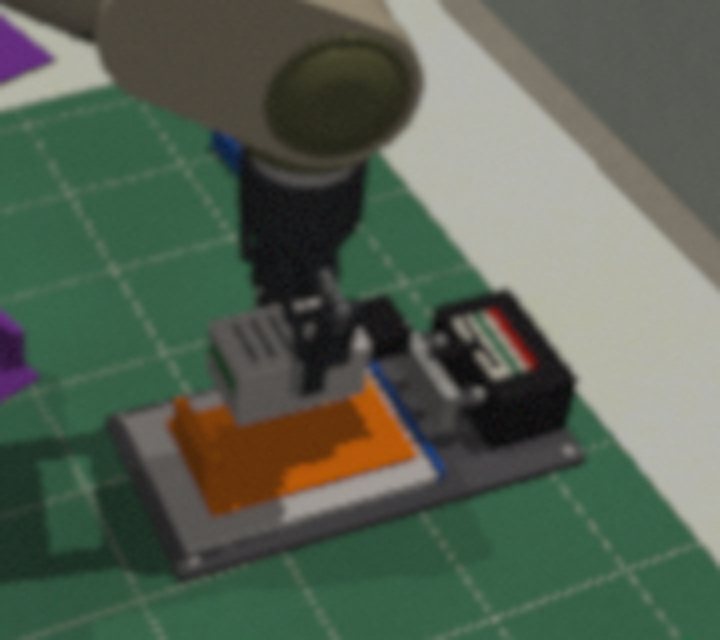

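The module hangs above the sheet, square to the stop, with its block towards it. I lower it gently until it touches.

```bash
python3 -m crank '[{"dp":[0,15,-0.5],"roll":-0.002,"gripper":255},{"dp":[0,30,-0.5],"roll":-0.002,"gripper":255},{"dp":[0,42,-0.5],"roll":-0.002,"gripper":255},{"dp":[0,50,-0.5],"roll":-0.002,"gripper":255},{"dp":[0,52,-0.5],"roll":-0.002,"gripper":255},{"dp":[0,53,-0.5],"roll":-0.002,"gripper":255},{"dp":[0,53,-0.5],"roll":-0.002,"gripper":255}]' 60
python3 -m crank '[{"dp":[0,0.5,0],"roll":0,"gripper":255},{"dp":[0,1,0],"roll":0,"gripper":255},{"dp":[0,1.5,0],"roll":0,"gripper":255},{"dp":[0,1.5,0],"roll":0,"gripper":255}]' 60
python3 - <<'E'
from h import *
x,y=J(-25);go(x,y,59,87.5)
E
```

```text
time_s: 11.15
eef_pos: [573.0, -25.3, 62.5]
ee_rot: [-0.707, 0.707, -0.015, 0.015]
force: [-0.6, -0.1, -2.3]
grip_width: 0.642
time_s: 11.48
eef_pos: [572.8, -25.2, 60.8]
ee_rot: [-0.707, 0.707, -0.015, 0.015]
force: [0.1, -0.1, -2.7]
grip_width: 0.649
pos [572.8 -25.2  60.8] jaw 87.61 dp [ 2.6  1.8 -1.5] roll 0.0019 F [ 0.1 -0.1 -2.7] w 0.649 t 11.4833 tilt [ 0. -1. -0.]
```

```bash
python3 -m crank '[{"dp":[0,0.5,-1],"roll":0,"gripper":255},{"dp":[0,1,-1.5],"roll":0,"gripper":255},{"dp":[0,1.3,-1.5],"roll":0,"gripper":255},{"dp":[0,1.3,-1.5],"roll":0,"gripper":255}]' 60
python3 - <<'E'
from h import *
x,y=J(-10);go(x,y,59,87.5)
E
```

```text
time_s: 11.82
eef_pos: [572.7, -26.6, 59.8]
ee_rot: [-0.707, 0.707, -0.015, 0.015]
force: [-3.1, 1.5, 4.6]
grip_width: 0.644
pos [572.7 -26.6  59.8] jaw 87.61 dp [17.6  0.8 -0.1] roll 0.0019 F [-3.1  1.5  4.6] w 0.644 t 11.8167 tilt [ 0. -1. -0.]
```

The module is on the sheet: Fz went from -2.7 (its weight) to +4.6. I ease the down-pressure slightly and start sliding it forward.

```bash
python3 -m crank '[{"dp":[0,-0.3,0],"roll":0.002,"gripper":255},{"dp":[3,-0.3,0],"roll":0.002,"gripper":255},{"dp":[6,-0.3,0],"roll":0.002,"gripper":255},{"dp":[9,-0.3,0],"roll":0.002,"gripper":255},{"dp":[12,-0.3,0],"roll":0.002,"gripper":255},{"dp":[14,-0.3,0],"roll":0.002,"gripper":255},{"dp":[16,-0.3,0],"roll":0.002,"gripper":255},{"dp":[16,-0.3,0],"roll":0.002,"gripper":255}]' 60
python3 -m crank '[{"dp":[1,0,0],"roll":0,"gripper":255},{"dp":[2,0,0],"roll":0,"gripper":255},{"dp":[3,0,0],"roll":0,"gripper":255},{"dp":[4,0,0],"roll":0,"gripper":255},{"dp":[4,0,0],"roll":0,"gripper":255},{"dp":[4,0,0],"roll":0,"gripper":255}]' 60
python3 - <<'E'
from h import *
x,y=J(2);go(x,y,59.8,87.5)
E
```

```text
time_s: 12.48
eef_pos: [589.3, -27.5, 59.8]
ee_rot: [-0.707, 0.707, -0.015, 0.016]
force: [-2.4, -0.6, 3.5]
grip_width: 0.644
time_s: 12.98
eef_pos: [592.6, -27.6, 59.8]
ee_rot: [-0.707, 0.707, -0.016, 0.015]
force: [-6.2, 0.9, 6.5]
grip_width: 0.643
pos [592.6 -27.6  59.8] jaw 87.5 dp [ 9.7 -0.  -0. ] roll -0.0 F [-6.2  0.9  6.5] w 0.643 t 12.9833 tilt [-0. -1. -0.]
```

```bash
python3 -m crank '[{"dp":[1,0,0],"roll":0,"gripper":255},{"dp":[2,0,0],"roll":0,"gripper":255},{"dp":[3,0,0],"roll":0,"gripper":255},{"dp":[4,0,0],"roll":0,"gripper":255},{"dp":[5,0,0],"roll":0,"gripper":255},{"dp":[5,0,0],"roll":0,"gripper":255},{"dp":[5,0,0],"roll":0,"gripper":255}]' 60
python3 - <<'E'
from h import *
x,y=J(2);go(x,y,59.8,87.5)
q=eyes.capture('side');save(q,'s7.png',(270,150,410,270),5)
E
```

```text
time_s: 13.57
eef_pos: [597.0, -27.8, 59.8]
ee_rot: [-0.707, 0.707, -0.016, 0.015]
force: [-9.4, 1.3, 9.0]
grip_width: 0.647
pos [597.  -27.8  59.8] jaw 87.51 dp [5.3 0.  0. ] roll 0.0001 F [-9.4  1.3  9. ] w 0.647 t 13.5667 tilt [-0.002 -1.    -0.   ]
```

View pics/s7.png

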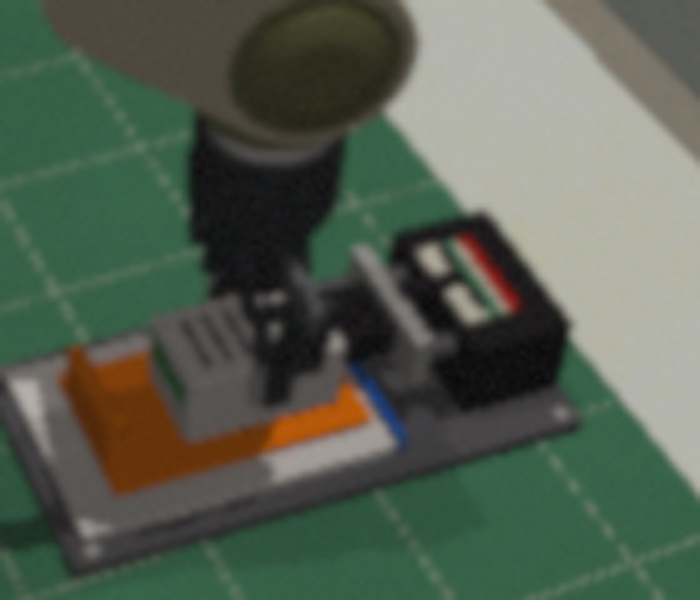

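The block presses the stop plate and the needle is still before the green band. The force model puts contact at x≈590.3, so the stop is about 6.7 mm in. I advance 5 mm more.

```bash
python3 -m crank '[{"dp":[1,-0.1,0],"roll":0,"gripper":255},{"dp":[2,-0.2,0],"roll":0,"gripper":255},{"dp":[3,-0.3,0],"roll":0,"gripper":255},{"dp":[4,-0.3,0],"roll":0,"gripper":255},{"dp":[5,-0.3,0],"roll":0,"gripper":255},{"dp":[5,-0.3,0],"roll":0,"gripper":255},{"dp":[5,-0.3,0],"roll":0,"gripper":255},{"dp":[5,-0.3,0],"roll":0,"gripper":255}]' 60
python3 - <<'E'
from h import *
x,y=J(2);go(x,y,59.8,87.5)
q=eyes.capture('side');t=eyes.capture('top')
# metric views at scale height 62 mm (top & side), zoomed on housing
a,b=[rect(p,*J(105),z=62,h=60,s=6) for p in(t,q)]
cv2.imwrite('pics/c8.png',cv2.resize(np.hstack([a,b]),(800,400)))
for p,n in((q,'side'),(t,'top')):
  for l in('stop_face','module_face'):
    for d in models.spot_point(p,l)[:5]:
      w=toz(p,d['centre'],51)[0][:2]-np.array(J(0));r=np.radians(JA);print(n,l,round(d['confidence'],2),np.round([w@[np.cos(r),np.sin(r)],w@[-np.sin(r),np.cos(r)]],1))
E
```

```text
time_s: 14.28
eef_pos: [601.5, -28.0, 59.8]
ee_rot: [0.707, -0.707, 0.017, -0.014]
force: [-11.9, 0.5, 8.5]
grip_width: 0.642
pos [601.5 -28.   59.8] jaw 87.51 dp [0.8 0.  0. ] roll 0.0002 F [-11.9   0.5   8.5] w 0.642 t 14.2833 tilt [-0.004 -1.    -0.   ]
side stop_face 0.59 [77.7 -8.2]
side module_face 0.85 [68.6 -2.8]
side module_face 0.6 [ -79.9 -483.3]
top module_face 0.82 [ -68.1 -465.2]
top module_face 0.74 [-262.7 -398. ]
```

I've used all the pictures, so I read the needle numerically by colour classes over the scale in jig coordinates.

```bash
python3 - <<'E'
from h import *
def cl(c):
    r,g,b=map(int,c)
    if r>g+45: return 'R'
    if g>r+12 and g>b+5: return 'G'
    return 'W' if min(r,g,b)>95 else ('.' if max(r,g,b)<60 else '-')
def show(fn,xs,z):
  for y in range(24,-25,-4): print('%4d'%y,''.join(cl(fn(x,y,z)) for x in xs))
xs=range(96,172)
q=eyes.capture('side')
def f(x,y,z):
    u=proj(q,[[*J(x,y),z]]).astype(np.float32);return cv2.remap(q['color'],u[:,:1],u[:,1:],1)[0,0]
print('now, x 96..171');show(f,xs,62)
im=cv2.imread('pics/s0.png')[:,:,::-1]
def g(x,y,z):
    u=((proj(q,[[*J(x,y),z]])+.5)*1.4-.5).astype(np.float32);return cv2.remap(im,u[:,:1],u[:,1:],1)[0,0]
print('start');show(g,xs,62)
go(*J(2),59.8,87.5)
E
```

```text
now, x 96..171
  24 ...........---WWWWWWWWWWWWWWW--------WWW-RRRRRRRRRR-............---WWWWWWWWW
  20 -.........---WWWWWWWWWWWWWWWWW------WWWWW-RRRRRRRRR-............---WWWWWWWWW
  16 -.........----WWWWWWWWWWWWWWW-------WWWWW-RRRRRRRRR-.............---WWWWWWWW
  12 ...........----WWWWWWWWWWWW---------WWWW-RRRRRRRRRR-.............--WWWWWWWWW
   8 .............---------------....----WWWW-RRRRRRRRR-.............---WWWWWWWWW
   4 ................................----WWWWWRRRRRRRRR--............---WWWWWWWWW
   0 .................-------------------WWWWWRRRRRRRRRR-............---WWWWWWWWW
  -4 ............----WWWWWWWWWWWW--------WWWW-RRRRRRRRRR-............---WWWWWWWWW
  -8 ...........---WWWWWWWWWWWWWWWW------WWWW-RRRRRRRRR-.............---WWWWWWWWW
 -12 ...........---WWWWWWWWWWWWWWWW------WWWWWRRRRRRRRR-.............---WWWWWWWWW
 -16 ...........---WWWWWWWWWWWWWWWW------WWWW-RRRRRRRRRR-............---WWWWWWWWW
 -20 ...........---WWWWWWWWWWWWWWWW------WWWW-RRRRRRRRRR-............---WWWWWWWWW
 -24 ...........---WWWWWWWWWWWWWWW---GG-WWWWW-RRRRRRRRR-..............--WWWWWWWWW
start
  24 ........
[... 483 characters left out ...]
 ....................-----WWWW-GGGGGGWWW---RRRRRRRR-..............---WWWWWWWW
  -4 .............----------------GGGGGGG-WW---RRRRRRRR-..............---WWWWWWWW
  -8 ...........----------------W-GGGGGG--WW---RRRRRRRR-..............---WWWWWWWW
 -12 ...........-----W--------WWWWGGGGGG-WWW---RRRRRRRR-..............--WWWWWWWWW
 -16 ............----W--------WWWW-GGGGGG-WW---RRRRRRRR-..............---WWWWWWWW
 -20 ............----WW-----WWWWWWGGGGGG------RRRRRRRRRR..............---WWWWWWWW
 -24 ...........----WWWWWWWWWWWWWWGGGGGG-WWW--RRRRRRRRR...............---WWWWWWWW
pos [601.5 -28.   59.8] jaw 87.51 dp [0.8 0.  0. ] roll 0.0002 F [-12.4   0.5   8.6] w 0.642 t 14.6333 tilt [-0.004 -1.    -0.   ]
```

The needle now lies over the green band. Its bar centre is at x≈128.5, up from about 117 when free, so the stop is about 11.5 mm in. I hold for a second and recheck steadiness and the sheet.

```bash
python3 -m crank '[{"dp":[0.3,0,0],"roll":0,"gripper":255},{"dp":[0.3,0,0],"roll":0,"gripper":255},{"dp":[0.3,0,0],"roll":0,"gripper":255},{"dp":[0.3,0,0],"roll":0,"gripper":255},{"dp":[0.3,0,0],"roll":0,"gripper":255},{"dp":[0.3,0,0],"roll":0,"gripper":255},{"dp":[0.3,0,0],"roll":0,"gripper":255},{"dp":[0.3,0,0],"roll":0,"gripper":255},{"dp":[0.3,0,0],"roll":0,"gripper":255},{"dp":[0.3,0,0],"roll":0,"gripper":255}]' 60
python3 - <<'E'
from h import *
q=eyes.capture('side')
def f(x,y,z):
    u=proj(q,[[*J(x,y),z]]).astype(np.float32);return cv2.remap(q['color'],u[:,:1],u[:,1:],1)[0,0].astype(int)
v=np.mean([[f(x,y,62).sum()/3 for x in range(104,150)] for y in(-8,-12,-16)],0);print(v.round().astype(int))
for y in(-34,-38,-41):
  o=[x for x in range(-120,70) if (lambda c:c[0]>c[2]+50 and c[0]>c[1]+15)(f(x,y,23))];print(y,min(o),max(o))
o=[y for y in range(-62,0) if (lambda c:c[0]>c[2]+50 and c[0]>c[1]+15)(f(35,y,23))];print('y edge',min(o))
go(*J(2),59.8,87.5)
E
```

```text
time_s: 15.47
eef_pos: [601.6, -28.0, 59.8]
ee_rot: [0.707, -0.707, 0.017, -0.014]
force: [-14.3, -0.4, 10.0]
grip_width: 0.645
[ 32  41  53  66  82  97 112 125 136 145 151 155 158 159 159 158 154 148
 142 132 120 108  96  87  82  82  88  98 108 114 118 118 114 107  98  88
  78  68  61  55  49  45  40  37  34  31]
-34 -98 52
-38 -98 52
-41 -98 51
y edge -47
pos [601.6 -28.   59.8] jaw 87.51 dp [ 0.7 -0.   0. ] roll 0.0002 F [-14.   -0.9  10.8] w 0.645 t 15.5167 tilt [-0.004 -1.    -0.   ]
```

```bash
python3 -c "
from h import *
print(ctrl.finish_job()); go(*J(2),59.8,87.5)"
```

```text
the job is handed in; nothing more can be done
None
the job is handed in; nothing more can be done
```

The sheet is on the plate, the module is on the sheet, and I handed the job in at about 15.5 s with the gripper still pushing the module against the stop.

**Last checks:**
- **Sheet:** it lies flat behind the blue strip with its rib at the end away from the stop. It spans about -98 to +52 mm of jig x. That puts its middle about 3 mm behind the ideal point, and it did not move during the push.
- **Module:** I set it on the sheet by feel. Its heading matches the jig's (jaw angle 87.51° against 87.5°), and it is centred to within about 1 mm by the gripper's pose.
- **Needle:** it sits over the green band. The bar moved about 11.5 mm from its free position, and the gripper position gives about 11 mm, so the spring push is roughly 9 N. The position held steady over the last second.

**Where checks disagreed or fell short:**
- **Wrist force:** it read about 14 N along the push, more than the spring alone. I put the rest down to friction on the sheet from about 10 N of downward pressure. I trusted the needle over this reading.
- **Last look:** I had used all 12 pictures, so the final needle and sheet checks were colour readings from the side camera.
- **Bystanders:** I kept clear of the bolt tray and the green model and never touched them, but did not check their positions at the end.

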